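# Nudge the ballast discs into the stand board

### The job

Weight the ship model's display board: push the two loose steel discs across the top of the wooden board with the fingertips until the large disc drops into the large round recess and the small disc into the small one, each lying flat on the bottom and flush with the board. Only push or press the discs: do not pick them up or push them off the board, and leave the things standing around the board where they are.

Things in the scene. Friction and masses are not known exactly. Their poses are not given: they have to be found in the camera images.
- base: dark wooden board fixed flat on the table, 140 (its x) x 250 (its y) x 22 mm high; origin at the centre of its underside, z up, so its top is at z = 22 mm. Two round blind recesses, both 8 mm deep with a 1 mm chamfer at the mouth: the large one 52 mm across centred at x 0, y +80 mm, the small one 38 mm across centred at x 0, y -80 mm. It does not move when pushed. A fixed white wire basket of tools, about 130 mm high, stands at least 20 mm off its left (+y) end.
- large_recess (a point): centre of the flat floor of the large recess (52 mm across), 8 mm below the board's top
- small_recess (a point): centre of the flat floor of the small recess (38 mm across), 8 mm below the board's top
- large_disc: loose bright steel disc, 48 mm across, 8 mm thick, about 0.11 kg; origin at the centre of its underside, z along its axis. It starts flat on the middle of the board's top, between the recesses, either on the near or on the far side of the small disc; the small disc stands beside it (about 70 mm between centres).
- small_disc: loose bright steel disc, 34 mm across, 8 mm thick, about 0.06 kg; origin at the centre of its underside, z along its axis. It starts flat on the middle of the board's top beside the large disc. It would also drop into the large recess, which is the wrong place for it.
- black_pot: small black paint pot, 32 mm across, 42 mm high, standing on the table beyond the board's far long edge; origin at the centre of its underside. To be left alone.
- rubber: blue and white eraser, 20 x 45 x 12 mm, lying on the table beyond the board's far long edge; origin at the centre of its underside. To be left alone.
- block: wooden sanding block, 36 x 70 x 26 mm, on the table beyond the far long edge, behind the pot and the eraser; origin at the centre of its underside. To be left alone.
- jig: wooden drilling jig, 50 x 50 x 20 mm with small holes in its top, on the table off the board's right (-y) end; origin at the centre of its underside. To be left alone.
There are look-alikes about, which are no part of the job. What is shaped like the small_disc but purple or yellow is not meant. Leave any green look-alike of the large_disc alone.

How it is judged:
By the outcome, as a careful person would: the job done as asked, in the order asked, and still so for the second after the job is handed in, with the robot touching nothing.
It also fails if it takes over 54 s, if anything falls off the work surface, if the arm or the gripper's body presses on something with over 40 N, if the wrist force passes 120 N, or if a joint passes its speed limit or range.

### The arm

A 7-joint arm with a two-finger parallel gripper is mounted at the origin on a cart in front of the work surface, level with it; the furniture and walls round the work are solid. World frame = base frame: x ahead of the robot, y to its left, z up, the work surface at z = 0. Lengths are in m, angles in rad, forces in N, time in s.
With the tool pointing down it reaches from about 0.425 to 0.875 m from the base axis. Payload 8.4 kg.
Tool frame: the origin (TCP) lies at the very end of the fingers, on their centre line; the grasp point (between the pads) lies 19 mm behind it; z points along the fingers, y is the line along which they close (so a half turn about z gives the same grasp; the last joint's range is limited). The gripper opens to 85 mm and grips with 20 to 120 N. Pads are 22 mm wide; open, the fingers measure 114 mm over their backs; the gripper's body (76 mm by 85 mm) begins 54 mm behind the grasp point. The pads swing forward as they close: fully open they stand 13 mm farther back than shut.
Start: joints at [-0.099, 0.333, 0.04, 1.465, -0.013, 1.343, -0.059], TCP at [0.65, -0, 0.231] pointing down, gripper open.
Joint ranges: [-2.58, 2.58], [-0.38, 2.09], [-1.3, 1.39], [0.25, 2.4], [-1.5, 4.64], [0.08, 2.09], [-2.65, 2.65]. Speed limits (rad/s): [2.22, 2.22, 2.79, 2.79, 3.14, 3.14, 3.14].

### API

Orientations are given as a unit quaternion [x, y, z, w].
In Python, from bench import bot, fingers, readout, snapshot, job, spotter gives the robot as it stands. The module is installed in compiled form; this text tells all that it offers. Calls block until the motion is done:
- bot.goto(position, orientation): joint-space move of the TCP to a pose.
- bot.line_to(position, rate=0.15, orientation=None): straight line of the TCP; orientation=None keeps the orientation; rate is the mean speed in m/s.
- bot.move_j(angles): joint-space move.
- fingers.command_gripper(opening, strength=None): finger opening in m; strength is the grip in N (None keeps the last); returns when the fingers have stopped.
- bot.wait(seconds).
- bot.inverse_kinematics(position, orientation): joint angles nearest the present ones, or None.
- readout.get_state(): the state.
- snapshot(name): name is "scene" or "side" or "wrist"; returns a dict with "pixels" (384x512x3 uint8, blue, green, red), "z_map" (384x512 float32, m along the optical axis (not along the pixel's ray), 0 where there is no reading), "fx", "fy", "cx", "cy" (pixels), "world_from_camera" (4x4, takes a point from camera to world coordinates); the wrist camera has in their place "mount" (4x4, takes a point from camera to tool coordinates, whose origin is the TCP and whose axes are the flange's). Camera axes: x right, y down, z forward; pixel columns grow to the right and rows downward; lengths in m; the calibration is good to about 2 mm. A picture is of the moment at which its call begins: read the wrist's pose just before it.
A pose or a line that the arm cannot do raises bot.IKError and nothing moves.
- job.job_done(): hands the job in; it is judged then, once.
Trained networks look in the newest picture that a camera, given by its name, has taken for a name from the list of things; names that differ only in an ending like _2 or _b are one class to them, and where a whole thing is asked for, a point or a joint stands for the part that bears it (a point fixed in the world has none). Each returns a list of dicts, best first, with "p" (0 to 1); they miss things now and then, are a little off and sometimes report something else, mostly with a low value. They report only what shows in the picture. A call takes as long as a camera call. They do not tell look-alikes from the thing itself.
- spotter.find_in(label, camera): "location" ([x, y, z] in m, in the coordinates of the camera as it stood for that picture, good to about 4 mm: the middle of the surface that is visible of it).
- spotter.trace(label, camera): "mask" (384x512 bool, what is visible of it).
- spotter.place_of(label, camera): "location" ([x, y, z] in m, in the coordinates of the camera as it stood for that picture, good to about 4 mm: a listed point, or the origin of a listed thing).
The state is a dict: "t": time; "joint_positions": joint angles; "qd": joint speeds; "joint_efforts": joint torques, N m; "eef_pos": TCP position; "ee_rot": TCP orientation; "force": force on the tool from outside, world axes, zero at the start; "moment": the same for the moment, N m; "grip_width": finger opening in m; "grasp_force": force on a finger pad.
Only numpy, scipy, OpenCV 4.12 (cv2) and the standard library are available. Lean on these libraries where they do the work, as an engineer would, in place of code of your own. Each camera call takes 0.05 s, during which the arm holds its last target. There are 200 camera calls.

## Working session

There is one attempt and no reset: what is moved stays moved. The work goes in short steps, each a Python script; the robot and the scene stay as the last script left them, time stands still between calls to the robot, and variables do not carry over. Pictures are saved under pics/ and viewed, at most 10 in all, crops included, and the job is handed in when it is done.

```bash
mkdir -p pics; cat > h.py <<'E'
import numpy as np, cv2
from bench import bot, fingers, readout, snapshot, job, spotter
from scipy.spatial.transform import Rotation as R
def w2c(s, st=None):
    if "world_from_camera" in s: return np.array(s["world_from_camera"])
    T=np.eye(4); T[:3,:3]=R.from_quat(st["ee_rot"]).as_matrix(); T[:3,3]=st["eef_pos"]
    return T@np.array(s["mount"])
def ap(T,p): return T[:3,:3]@np.array(p)+T[:3,3]
def pix(s,T,p):
    c=np.linalg.inv(T)@np.r_[p,1]; return np.array([s["cx"]+s["fx"]*c[0]/c[2], s["cy"]+s["fy"]*c[1]/c[2]])
E
python3 - <<'E'
from h import *
st=readout.get_state(); print({k:np.round(v,3) for k,v in st.items()})
ims=[]
for c in ["scene","wrist"]:
    s=snapshot(c); T=w2c(s,st); ims.append(s["pixels"])
    print(c,np.round(T,3).tolist(), s["fx"])
    for l in ["base","large_recess","small_recess","large_disc","small_disc","black_pot","jig"]:
        for r in spotter.place_of(l,c)[:3]:
            w=ap(T,r["location"]); print(c,l,round(r["p"],2),np.round(w,3),np.round(pix(s,T,w)))
    cv2.imwrite(f"pics/{c}0.png",s["pixels"])
E
```

```text
{'t': np.float64(0.0), 'joint_positions': array([-0.099,  0.334,  0.04 ,  1.466, -0.013,  1.343, -0.059]), 'qd': array([ 0.001, -0.001,  0.001,  0.001, -0.001, -0.002,  0.   ]), 'joint_efforts': array([ 0.0000e+00, -6.5855e+01,  1.3660e+00, -4.0555e+01,  1.7000e-02,
        1.3000e-02, -0.0000e+00]), 'eef_pos': array([ 0.65, -0.  ,  0.23]), 'ee_rot': array([ 0.707,  0.707, -0.001, -0.001]), 'force': array([0.691, 0.622, 0.52 ]), 'moment': array([0.015, 0.018, 0.012]), 'grasp_force': np.float64(0.0), 'grip_width': np.float64(0.086)}
scene [[0.732, -0.455, 0.507, 0.138], [-0.682, -0.477, 0.555, -0.689], [-0.01, -0.752, -0.66, 0.599], [0.0, 0.0, 0.0, 1.0]] 471.23979229789364
scene base 0.65 [ 0.553 -0.253 -0.001] [257. 221.]
scene base 0.54 [ 0.708 -0.247 -0.004] [312. 182.]
scene large_recess 0.67 [ 0.549 -0.173  0.017] [226. 193.]
scene small_recess 0.74 [ 0.562 -0.334  0.012] [294. 237.]
scene large_disc 0.9 [ 0.597 -0.244  0.024] [271. 197.]
scene large_disc 0.61 [ 0.57  -0.055 -0.001] [196. 167.]
scene small_disc 0.85 [ 0.415 -0.277 -0.004] [206. 271.]
scene small_disc 0.65 [ 0.422 -0.18   0.003] [174. 234.]
scene small_disc 0.48 [ 0.525 -0.258  0.024] [247. 220.]
scene black_pot 0.86 [ 0.669 -0.181  0.001] [274. 173.]
scene jig 0.86 [ 0.553 -0.44  -0.001] [339. 282.]
wrist [[1.0, 0.0, -0.002, 0.65], [-0.001, -0.947, -0.32, 0.083], [-0.002, 0.32, -0.947, 0.373], [0.0, 0.0, 0.0, 1.0]] 285.1233511647559
wrist base 0.93 [ 0.556 -0.257 -0.002] [195. 314.]
wrist large_recess 0.68 [ 0.552 -0.178  0.015] [187. 279.]
wrist small_recess 0.83 [ 0.567 -0.334  0.012] [203. 357.]
wrist large_disc 0.69 [ 0.571 -0.054  0.003] [196. 198.]
wrist large_disc 0.68 [ 0.598 -0.243  0.021] [219. 318.]
wrist small_disc 0.9 [ 0.523 -0.256  0.023] [171. 325.]
wrist small_disc 0.73 [ 0.417 -0.181 -0.001] [102. 274.]
wrist black_pot 0.62 [ 0.665 -0.182 -0.005] [263. 273.]
```

View pics/scene0.png

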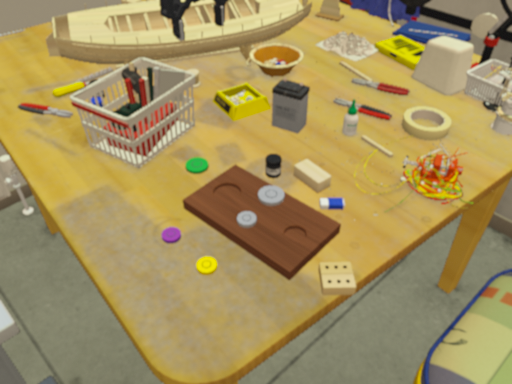

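```bash
python3 - <<'E'
import cv2
i=cv2.imread("pics/scene0.png")[130:330,140:390]
cv2.imwrite("pics/crop0.png",cv2.resize(i,None,fx=3,fy=3,interpolation=cv2.INTER_CUBIC))
E
```

```text
(no output)
```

View pics/crop0.png

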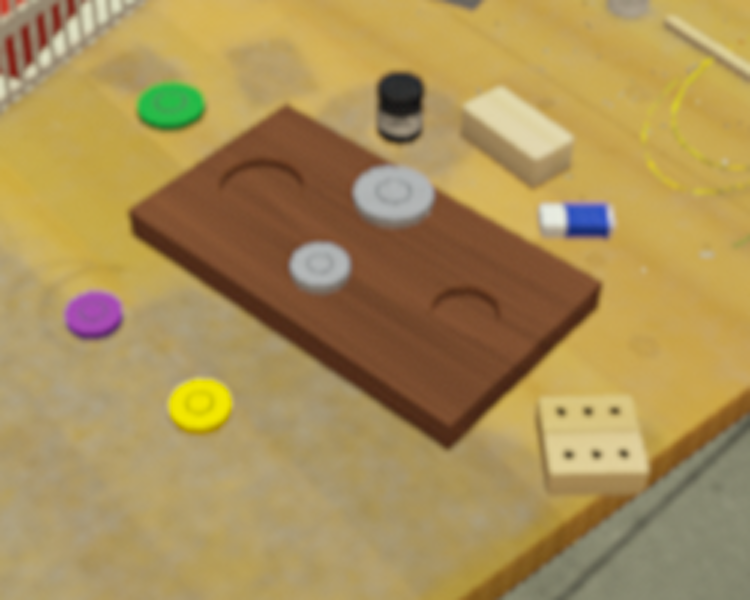

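Candidates for the large disc are steel (271,196) and green (196,166). Candidates for the small disc are steel (247,219), purple (171,235) and yellow (206,265). The enlarged crop confirms that only the two bright steel ones lie on the board, with the large one on the far side. I'll now measure precisely from above with the wrist camera.

```bash
cat >> h.py <<'E'
def rays(s,T,uv,z):
    uv=np.atleast_2d(uv).astype(float)
    d=np.c_[(uv[:,0]-s["cx"])/s["fx"],(uv[:,1]-s["cy"])/s["fy"],np.ones(len(uv))]@T[:3,:3].T
    return (T[:3,3]+d*((z-T[2,3])/d[:,2])[:,None])
def circ(P):
    A=np.c_[P,np.ones(len(P))]; c=np.linalg.lstsq(A,(P**2).sum(1),rcond=None)[0]
    x=c[:2]/2; return x,np.sqrt(c[2]+x@x)
def wrist(name=None):
    st=readout.get_state(); s=snapshot("wrist"); T=w2c(s,st)
    if name: cv2.imwrite(f"pics/{name}.png",s["pixels"])
    return s,T
def disc(s,T,label,near,z=0.030):
    """steel disc nearest to 'near': circle fit of top outline"""
    best=None
    for r in spotter.trace(label,"wrist"):
        m=r["mask"].astype(np.uint8); cs=cv2.findContours(m,0,cv2.CHAIN_APPROX_NONE)[0]
        c=max(cs,key=len)[:,0]
        if len(c)<15: continue
        P=rays(s,T,c,z)[:,:2]; x,rad=circ(P)
        d=np.hypot(*(x-near)); 
        if best is None or d<best[0]: best=(d,x,rad,r["p"])
    return best
E
python3 - <<'E'
from h import *
q=[0.7071068,0.7071068,0,0]
bot.goto([0.555,-0.215,0.23],q)
s,T=wrist("w1")
print(disc(s,T,"large_disc",[.598,-.243])); print(disc(s,T,"small_disc",[.524,-.257]))
for l in ["large_recess","small_recess","base","large_disc","small_disc"]:
    for r in spotter.place_of(l,"wrist")[:2]: 
        w=ap(T,r["location"]); print(l,round(r["p"],2),w.round(4),pix(s,T,w).round())
# board outline from mask -> rect at top height
m=max(spotter.trace("base","wrist"),key=lambda r:r["p"])["mask"]
c=max(cv2.findContours(m.astype(np.uint8),0,cv2.CHAIN_APPROX_NONE)[0],key=len)[:,0]
P=rays(s,T,c,.022)[:,:2]; print(cv2.minAreaRect((P*1000).astype(np.float32)))
# depth-based: recess floors (z~0.014) and top
v,u=np.mgrid[:384,:512]; Z=s["z_map"]
X=np.stack([(u-s["cx"])/s["fx"]*Z,(v-s["cy"])/s["fy"]*Z,Z],-1)@T[:3,:3].T+T[:3,3]
ok=Z>0
for n,x0 in [("L",[.55,-.176]),("S",[.565,-.334])]:
    k=ok&(np.hypot(X[...,0]-x0[0],X[...,1]-x0[1])<.04)
    f=k&(X[...,2]<.018); print(n,k.sum(),f.sum(),X[f].mean(0), np.median(X[k&~f][:,2]), 2*np.sqrt(f.sum()/max(k.sum(),1))*.04)
np.savez("w1.npz",X=X,Z=Z)
print(readout.get_state()["t"])
E
```

```text
(np.float64(0.0015575610677917874), array([ 0.59856164, -0.24154722]), np.float64(0.0231986221186087), 0.78)
(np.float64(0.001390285366393456), array([ 0.52496949, -0.25600352]), np.float64(0.016955077938147115), 0.76)
large_recess 0.81 [ 0.5513 -0.1758  0.0117] [249. 132.]
small_recess 0.81 [ 0.5669 -0.3343  0.0115] [260. 244.]
large_disc 0.81 [ 0.572  -0.0545  0.0039] [267.  23.]
large_disc 0.66 [ 0.5992 -0.2434  0.0191] [286. 185.]
small_disc 0.88 [ 0.5259 -0.2592  0.0225] [229. 198.]
small_disc 0.7 [ 0.4193 -0.276   0.0053] [154. 205.]
((556.7314453125, -254.86782836914062), (140.0946044921875, 249.91864013671875), 4.656106472015381)
L 14904 1398 [ 0.55040222 -0.17542358  0.01353421] 0.3121809817194725 0.024501470592428253
S 2281 477 [ 0.56391464 -0.33753002  0.01378658] 0.021581701776977297 0.03658360791747494
2.1833
```

View pics/w1.png

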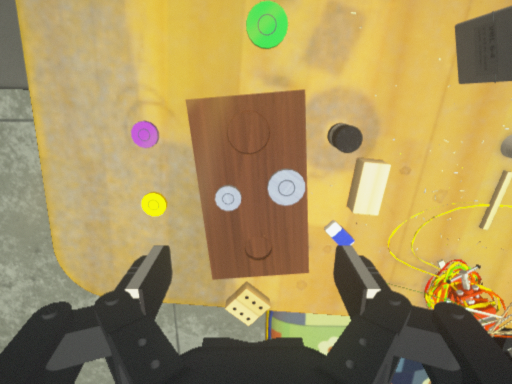

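```bash
cat >> h.py <<'E'
ZB=0.022
def ori(y): # tool y axis (world xy), tool z down
    y=np.r_[np.array(y)/np.hypot(*y),0]; z=np.array([0,0,-1.]); x=np.cross(y,z)
    return R.from_matrix(np.c_[x,y,z]).as_quat()
def probe(xy,z0=0.040,zmin=0.012):
    f0=np.array(readout.get_state()["force"])[2]; z=z0
    while z>zmin:
        z-=0.002; bot.line_to([*xy,z],rate=0.05)
        f=readout.get_state()["force"][2]-f0
        if abs(f)>3: break
    print("probe stop z",z,"df",f,"actual",readout.get_state()["eef_pos"]); return readout.get_state()["eef_pos"][2]
E
python3 - <<'E'
from h import *
D=np.array([.5987,-.242]); G=np.array([.5502,-.1752]); u=(G-D)/np.hypot(*(G-D)); n=np.array([u[1],-u[0]])
q=ori(n); p=D-u*.039
fingers.command_gripper(.030)
bot.goto([*p,.08],q); bot.line_to([*p,.040],rate=.15)
z=probe(p)
bot.line_to([*p,z+.003],rate=.05)
s,T=wrist("w2"); sc=snapshot("side"); cv2.imwrite("pics/side2.png",sc["pixels"])
st=readout.get_state(); print(st["t"],st["eef_pos"],st["grip_width"],st["force"],z)
E
```

```text
probe stop z 0.019999999999999983 df 12.977532298384723 actual [ 0.62170711 -0.27361797  0.02162303]
6.7583 [ 0.62148947 -0.27350782  0.02430848] 0.02997926643347094 [ 0.07870311  0.58406119 -0.09048462] 0.02162303179009553
```

View pics/w2.png

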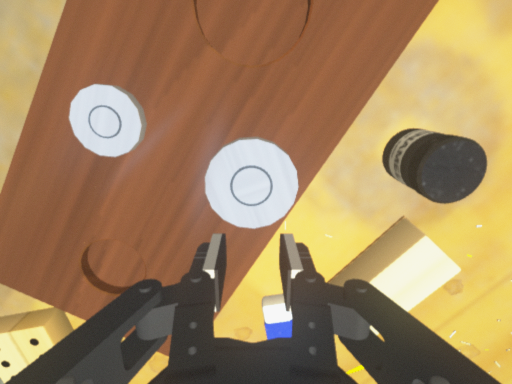

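The view shows the large disc at (251,183), centred ahead of the finger gap at (256,240), with the recess ahead at (252,15). I'll push part of the way and then re-measure.

```bash
python3 - <<'E'
from h import *
D=np.array([.5987,-.242]); G=np.array([.5502,-.1752]); u=(G-D)/np.hypot(*(G-D))
p=G-u*(.0297+.016)
bot.line_to([*p,.0248],rate=.05)
s,T=wrist("w3"); st=readout.get_state()
e=np.array(st["eef_pos"]); print(st["t"],e,st["force"])
b=disc(s,T,"large_disc",G-u*.016); print(b, "expected",G-u*.016,"u",u,"tool->disc along u", (b[1]-e[:2])@u, "lat",(b[1]-e[:2])@np.array([u[1],-u[0]]))
for r in spotter.place_of("large_recess","wrist")[:1]: print(ap(T,r["location"]))
E
```

```text
8.475 [ 0.57714499 -0.2123476   0.02478091] [ 0.29089888 -0.53999489  0.34206873]
(np.float64(0.0011351022479890638), array([ 0.55912402, -0.187117  ]), np.float64(0.023580709417726584), 0.77) expected [ 0.55960037 -0.18814732] u [-0.58752325  0.80920728] tool->disc along u 0.03100451697124327 lat 0.0002408652390076038
[ 0.5496743  -0.17617753  0.0171111 ]
```

View pics/w3.png

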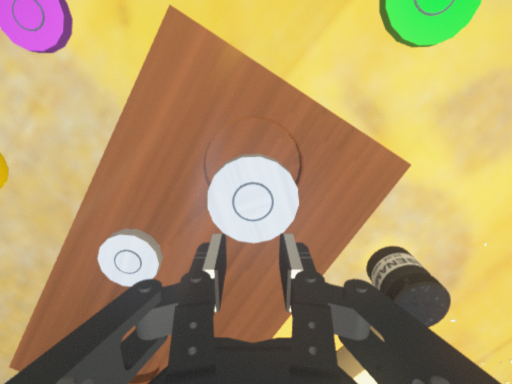

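The disc at (253,200) is in line with the recess, centred at about (253,162). I'll push it home.

```bash
python3 - <<'E'
from h import *
D=np.array([.5987,-.242]); G=np.array([.5502,-.1752]); u=(G-D)/np.hypot(*(G-D))
for d in (.002,-.001,-.003):
    p=G-u*(.0305+d)
    bot.line_to([*p,.0248],rate=.03)
    print(d,np.round(readout.get_state()["force"],1))
bot.wait(.2)
s,T=wrist("w4")
b=disc(s,T,"large_disc",G,.022); print(b)
v,uu=np.mgrid[:384,:512]; Z=s["z_map"]
X=np.stack([(uu-s["cx"])/s["fx"]*Z,(v-s["cy"])/s["fy"]*Z,Z],-1)@T[:3,:3].T+T[:3,3]
k=(Z>0)&(np.hypot(X[...,0]-G[0],X[...,1]-G[1])<.02)&(X[...,2]<.04)
A=np.c_[X[k][:,:2]-G,np.ones(k.sum())]; print("plane",np.linalg.lstsq(A,X[k][:,2],rcond=None)[0],k.sum())
k=(Z>0)&(np.abs(np.hypot(X[...,0]-G[0],X[...,1]-G[1])-.034)<.004)&(X[...,2]<.03);print("board",np.median(X[k][:,2]))
print(readout.get_state()["t"])
E
```

```text
0.002 [0.4 0.2 0.4]
-0.001 [-0.1  0.2 -0.6]
-0.003 [ 0.1 -0.   0.9]
(np.float64(0.11072395483340897), array([ 0.56720369, -0.06578945]), np.float64(0.020687762378831378), 0.66)
plane [ 4.03045495e-05 -1.05857882e-03  2.16249199e-02] 3945
board 0.021516366559202943
9.9667
```

View pics/w4.png

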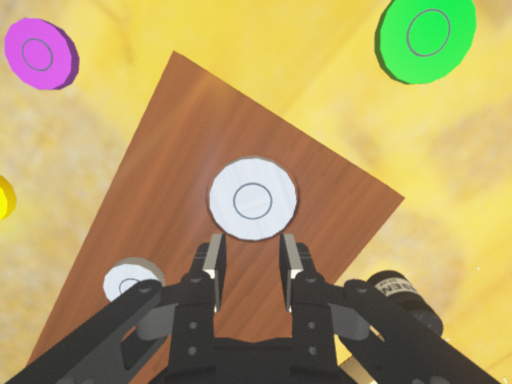

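The large disc at (253,200) is flat and flush, with its plane at 21.6 mm against 21.5 mm for the board. Next is the small disc.

```bash
python3 - <<'E'
from h import *
e=np.array(readout.get_state()["eef_pos"]); bot.line_to([e[0],e[1],.11],rate=.2)
D=np.array([.5250,-.2562]); G=np.array([.5632,-.3346]); u=(G-D)/np.hypot(*(G-D))
n=np.array([u[1],-u[0]]); p=D-u*.036
q=ori(n); j=bot.inverse_kinematics([*p,.03],q); print("front",j)
if j is None: q=ori(-n); print("using back")
fingers.command_gripper(.020)
bot.goto([*p,.09],q); bot.line_to([*p,.026],rate=.15)
s,T=wrist("w5"); st=readout.get_state(); print(st["t"],st["eef_pos"],st["force"],st["grip_width"])
print(disc(s,T,"small_disc",D))
for r in spotter.place_of("small_recess","wrist")[:1]: print(ap(T,r["location"]))
E
```

```text
front [-0.588552    0.68540766  1.21566863  1.9440532  -0.74724582  1.06187044
 -1.72866604]
13.7833 [ 0.50961078 -0.22440685  0.0268195 ] [-0.91369001 -0.82165646 -0.22132829] 0.02028788919942551
(np.float64(0.0023047212809487643), array([ 0.5246624 , -0.25847986]), np.float64(0.01663156502678328), 0.65)
```

View pics/w5.png

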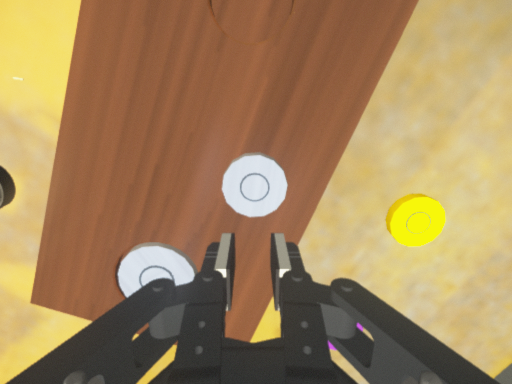

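The small disc at (254,185) is centred ahead of the finger gap (254,240), in line with the recess at (252,10). The large disc is still seated.

```bash
python3 - <<'E'
from h import *
D=np.array([.5250,-.2562]); G=np.array([.5632,-.3346]); u=(G-D)/np.hypot(*(G-D)); n=np.array([u[1],-u[0]])
p=D-u*.036; bot.line_to([*p,.0250],rate=.05)
p=G-u*(.0255+.014); bot.line_to([*p,.0250],rate=.05)
s,T=wrist("w6"); st=readout.get_state(); e=np.array(st["eef_pos"]); print(st["t"],e,st["force"])
b=disc(s,T,"small_disc",G-u*.014); print(b,"along",(b[1]-e[:2])@u,"lat",(b[1]-e[:2])@n)
for r in spotter.place_of("small_recess","wrist")[:1]:
    w=ap(T,r["location"]); print(w,"lat",(w[:2]-e[:2])@n)
E
```

```text
16.0083 [ 0.5459212  -0.29887792  0.02500605] [-0.73568157 -0.44727929 -0.6563521 ]
(np.float64(0.0001596692823314209), array([ 0.55696194, -0.32213403]), np.float64(0.01673426771684147), 0.61) along 0.025742493601778427 lat 0.00026131491311315417
[ 0.56611161 -0.33160998  0.01053249] lat -0.003813305791161633
```

View pics/w6.png

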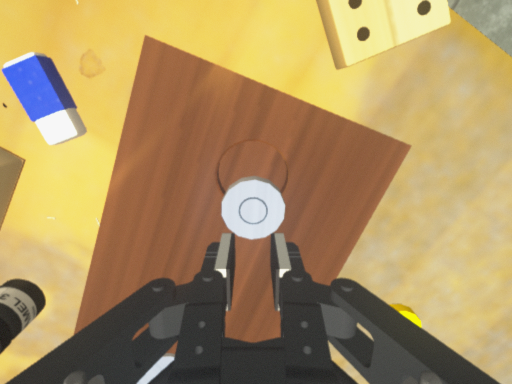

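The disc at (253,210) is laterally centred on the recess, which spans columns 217–288. I'll push it home, lift, and check both discs.

```bash
python3 - <<'E'
from h import *
D=np.array([.5250,-.2562]); G=np.array([.5632,-.3346]); L=np.array([.5502,-.1752]); u=(G-D)/np.hypot(*(G-D))
for d in (.002,-.001,-.003):
    p=G-u*(.0257+d); bot.line_to([*p,.0250],rate=.03); print(d,np.round(readout.get_state()["force"],1))
bot.wait(.2)
bot.line_to([*p,.12],rate=.15); p=p-u*.08; bot.line_to([*p,.24],rate=.2)
s,T=wrist("w7")
v,uu=np.mgrid[:384,:512]; Z=s["z_map"]
X=np.stack([(uu-s["cx"])/s["fx"]*Z,(v-s["cy"])/s["fy"]*Z,Z],-1)@T[:3,:3].T+T[:3,3]
for c,r in((G,.014),(L,.02)):
    k=(Z>0)&(np.hypot(X[...,0]-c[0],X[...,1]-c[1])<r)&(X[...,2]<.04)
    A=np.c_[X[k][:,:2]-c,np.ones(k.sum())]; print("plane",np.linalg.lstsq(A,X[k][:,2],rcond=None)[0],k.sum())
    k=(Z>0)&(np.abs(np.hypot(X[...,0]-c[0],X[...,1]-c[1])-r-.013)<.004)&(X[...,2]<.03);print("board",np.median(X[k][:,2]))
print(readout.get_state()["t"])
sc=snapshot("scene")["pixels"][130:330,140:390]
cv2.imwrite("pics/end.png",np.hstack([cv2.resize(sc,(480,384)),s["pixels"][:,100:420]]))
E
```

```text
0.002 [ 0.8 -0.3 -0.1]
-0.001 [0.1 0.7 0.2]
-0.003 [ 0.1 -0.7 -0.5]
plane [-0.00371823  0.0050734   0.02157194] 481
board 0.02149807823015626
plane [ 0.00039517 -0.00338228  0.02153279] 658
board 0.021394123613081295
19.0583
```

View pics/end.png

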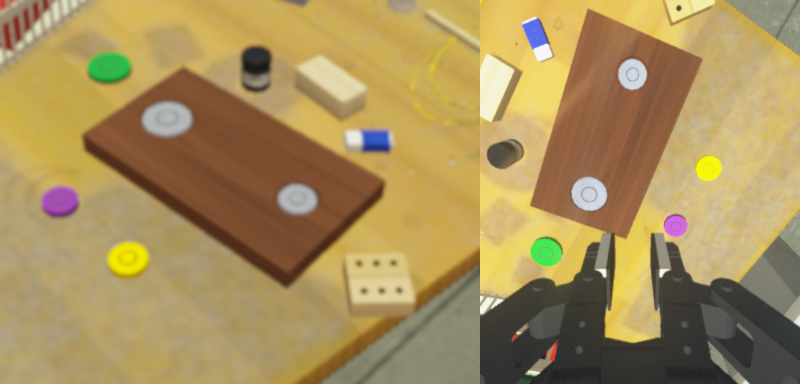

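Both discs are flush in their recesses, the large at (167,118) and the small at (297,199). The surroundings are unmoved and the gripper is clear.

```bash
python3 -c "
from bench import job; print(job.job_done())"
```

```text
the job is handed in; nothing more can be done
None
```

The job is done and handed in: both steel discs lie flat and flush in their own recesses, nothing else on the table was moved, and it took about 19 s of the 54 s allowed.

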